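# Hold the tapered test key in the bulb tester

## Task

Stand the halogen bulb upright in the round socket of the bulb tester, fully home, and let go of it. Then draw the tapered test key from its wooden stand and slide its blade straight down between the two copper contact plates until it drags snugly and the sprung plate has given way by 2 to 3 mm, no deeper, and finish while still holding the key there. Leave the tape roll, the relay and the dust cap alone.

Things in the scene. Friction and masses are not known exactly. Their poses are not given: they have to be found in the camera images.
- bulb: Small halogen bulb standing on its metal foot, 46 mm tall, about 25 g. Foot 25 mm diameter, 10 mm high; thin flange of 32 mm diameter 9 to 11 mm above the underside; above it a 12 mm diameter glass stem with a grey cap. Origin at the centre of its underside, z up along the stem. Grip it by the upper stem, about 36 mm up.
- tester: Bulb tester fixed to the bench: grey base 200 x 100 x 16 mm; black socket block (56 x 56 mm, top 46 mm above the bench) at its -x end; contact head with two upright copper plates (tops about 96 mm above the bench) at its +x end, 104 mm from the socket. Origin: centre of its underside; x from socket to head, y left across the plates, z up. The head and plates belong to it.
- socket_mouth (a point): Centre of the round bore's mouth in the top of the socket block, 46 mm above the bench; axes as the tester's. The bore is 28 mm in diameter with a small chamfer and 14 mm deep; the bulb's foot goes in until its flange lies on the block, the bulb's origin then being 9 mm below this point.
- fixed_throat (a point): Middle of the inner face of the left (+y) copper plate at the throat, 90 mm above the bench, from which the blade's depth counts; axes as the tester's. It is screwed to the head. Plates: upright, 36 mm wide (x), 4 mm thick; above the throat both flare outwards about 4 mm, up to about 96 mm above the bench; below the throat 52 mm are free.
- sprung_throat (a point): The same point on the inner face of the right (-y) copper plate, which springs away to -y. The distance in y between the two throat points is the gap; at the start 5 to 7 mm.
- sprung_plate (a joint): How far the sprung plate has been pushed back (m): 0 at rest, grows as the blade spreads the plates, hard stop at 0.009. It starts to yield at 2 N and then takes 1.5 N per mm.
- head_float (a joint): Sideways position (m, along the tester's +y) of the contact head, which carries both plates and floats freely within +-0.006 on its rods, so that it centres itself on the blade; it stays where it is left, at the start within 0.004 of the middle.
- gap_setting (a joint): Setting of the stiff slide (m, 0 to 0.002, does not move in use) which carries the sprung plate: the gap at rest is 0.005 plus this value.
- test_key: Test key, upright, blade down, 98 mm tall, about 90 g. Brass blade 54 mm long, 24 mm wide (its x), tapered evenly on both faces (its y): thickness = 3 mm + height above tip / 5. Above it a blue handle 34 (x) x 20 (y) x 44 mm (z). Origin: centre of the tip, z up; half a turn about z makes no difference. In use its x lies along the tester's. Grip the handle across its 20 mm.
- key_stand: Wooden stand fixed to the bench, 84 x 70 mm foot and 70 x 56 mm block, 60 mm high, with an upright slot 27 mm (x) x 16 mm (y) in which the key's blade hangs, its shoulder on the block's top and its tip 6 mm above the bench. Origin at the centre of its underside; its axes are the key's at the start.
- tape_roll: Roll of black electrical tape lying on the bench, 62 mm across, 19 mm high. Bystander. Origin at the centre of its underside.
- relay: Black relay, 30 x 28 x 37 mm, pins up. Bystander. Origin at the centre of its underside.
- dust_cap: Black rubber dust cap, 72 mm across, 26 mm high. Bystander. Origin at the centre of its underside.
There are look-alikes about, which are no part of the job. Of the things that look like the bulb, take the one that is nearest to the robot's base at the start.

How it is judged:
On the way, in this order (a step that is already met when the one before it is completed fails the run):
1. the bulb stands fully home in the socket and has been let go, the key still in its stand (horizontal distance between bulb and socket_mouth below 0.004 m and z of bulb in the frame of socket_mouth below -0.007 m and angle between bulb's own z axis and vertical below 0.1 rad and contact force between the fingers and bulb below 0.1 N and distance of test_key from where it was at the start of the episode below 0.02 m), for 0.2 s.
2. the key's blade is held snugly between the plates (value of joint sprung_plate between 0.001 and 0.004 m and contact force between test_key and tester above 1.5 N and z of test_key in the frame of fixed_throat below -0.01 m and x of test_key in the frame of fixed_throat between -0.008 and 0.008 m and y of test_key in the frame of fixed_throat between -0.014 and 0 m and angle between the x axis of test_key and the x axis of tester, either way round below 0.15 rad and angle between test_key's own z axis and vertical below 0.12 rad and contact force between the fingers and test_key above 2 N), for 0.2 s.
At the end, for the whole second after the job is handed in: Bulb socketed, let go: within 4 mm of the bore axis, flange within 2 mm of the block, tilt < 0.1 rad. Key held at rest in the fingers, upright (0.12 rad) and aligned (0.15), within 8 mm of mid-plate, tip over 10 mm below throat, pressing > 1.5 N, sprung plate pushed back 1 to 4 mm (all of step 2 and horizontal distance between bulb and socket_mouth below 0.004 m and z of bulb in the frame of socket_mouth below -0.007 m and angle between bulb's own z axis and vertical below 0.1 rad and contact force between the fingers and bulb below 0.1 N and linear speed of test_key below 0.01 m/s); the arm keeps its last pose, push and grip.
It fails at once if the blade is driven in so far that the sprung plate is pushed back more than 5.5 mm (value of joint sprung_plate above 0.0055 m).
It fails at once if the tape roll, the relay or the dust cap is shifted by more than 20 mm (distance of any of tape_roll, relay, dust_cap from where it was at the start of the episode above 0.02 m).
It also fails if it takes over 48 s, if anything falls off the work surface, if the arm or the gripper's body presses on something with over 40 N, if the wrist force passes 120 N, or if a joint passes its speed limit or range.

## Robot

A 7-joint arm with a two-finger parallel gripper is mounted at the origin on a cart in front of the work surface, level with it; the furniture and walls round the work are solid. World frame = base frame: x ahead of the robot, y to its left, z up, the work surface at z = 0. Lengths are in m, angles in rad, forces in N, time in s.
With the tool pointing down it reaches from about 0.425 to 0.825 m from the base axis. Payload 3.6 kg.
Tool frame: the origin (TCP) lies midway between the tips of the shut fingers; the grasp point (between the pads) lies 19 mm behind it; z points along the fingers, y is the line along which they close (so a half turn about z gives the same grasp; the last joint's range is limited). The gripper opens to 93 mm and grips with 3 to 60 N. Pads are 15 mm wide; open, the fingers measure 128 mm over their backs; the gripper's body (75 mm by 188 mm) begins 65 mm behind the grasp point.
Start: joints at [-0.026, 0.615, -0.013, 1.423, 0.008, 1.103, -0.04], TCP at [0.65, 0, 0.219] pointing down, gripper open.
Joint ranges: [-3.12, 3.12], [-0.3, 2.06], [-1.34, 1.32], [0.26, 2.42], [-1.36, 4.5], [0.01, 1.98], [-2.84, 2.84]. Speed limits (rad/s): [2.79, 2.79, 3.14, 3.14, 3.14, 3.14, 3.14].

## Interface

Orientations are given as a rotation vector (axis times angle).
In Python, from station import get_obs, vision, ctrl gives the robot as it stands.
- The arm moves only by the tool jog_arm, never from a script. Its argument "plan" is a list of rows, each an object of numbers: "dx", "dy", "dz": the shift along the tool's x, y, z in units of 60 mm (1.0 is 60 mm); "wx", "wy", "wz": the turn, a rotation vector about the tool's x, y, z in units of 10 degrees (1.0 is 10 degrees). In form: [{"dx": .., "dy": .., "dz": .., "wx": .., "wy": .., "wz": ..}, ...]. A call has 1 to 12 rows; each row is the pose to reach, as a shift and turn from the pose commanded when the call began, along the tool's axes at that moment; what a row does not reach only later rows make up. A row lasts 1/8 s, in which the tool goes at most 62.5 mm and 10.7 degrees, less where a joint would pass 70% of its speed; a pose out of reach is approached as far as the arm can. A call with a gripper value outside its range is refused whole. "hand" is the finger opening in mm, from 0 to 93, set as the call begins (left out, the last holds). The fingers move at their own pace and stop on an object; "grip_force" is the grip in N (left out, the last holds). Time passes only in rows, so rows that repeat a pose let the fingers close. It gives the time, the measured TCP pose, the force, the opening and the grip force at its end, in the units of the state.
- get_obs(): the state, without advancing time (a new reading comes with each control period).
- vision.get_image(name): name is "scene" or "side" or "wrist"; returns a dict with "pixels" (480x640x3 uint8, red, green, blue), "intrinsics" (3x3 intrinsics, pixels), "cam_to_world" (4x4, takes a point from camera to world coordinates). Camera axes: x right, y up, looking along -z (the intrinsics and any distortion apply to the point x, -y, -z); pixel columns grow to the right and rows downward; lengths in m; the calibration is good to about 2 mm. A picture is of the moment at which its call begins. There is no depth.
- ctrl.hand_in(): hands the job in; it is judged then, once.
The state is a dict: "time": time; "qpos": joint angles; "joint_velocities": joint speeds; "effort": joint torques, N m; "ee_pos": TCP position; "eef_rot": TCP orientation; "contact_force": force on the tool from outside, world axes, zero at the start; "moment": the same for the moment, N m; "width": finger opening in m; "gripper_force": force on a finger pad.
Only numpy, scipy, OpenCV 4.12 (cv2) and the standard library are available. Lean on these libraries where they do the work, as an engineer would, in place of code of your own. Each camera call takes 0.05 s, during which the arm holds its last target. There are 200 camera calls.

## Working session

There is one attempt and no reset: what is moved stays moved. The work goes in short steps, Python scripts to look and compute and a tool call to move; the robot and the scene stay as the last step left them, time stands still between calls to the robot, and variables do not carry over. Pictures are saved under pics/ and viewed, at most 10 in all, crops included, and the job is handed in when it is done.

Besides the shell and the picture viewer there is one more tool, called after "Call:" as a command line: name --argument value ..., lists and objects as JSON in quotes. jog_arm: Moves the arm, as the interface text tells. Its arguments: {"type":"object","properties":{"plan":{"type":"array"},"hand":{"type":"number"},"grip_force":{"type":"number"}},"required":["plan"]}

```bash
mkdir -p pics; ls; python3 - <<'E'
from station import get_obs, vision, ctrl
import cv2,numpy as np,pickle
o=get_obs();print({k:np.round(v,3) for k,v in o.items()})
d={}
for n in("scene","side","wrist"):
    d[n]=vision.get_image(n);cv2.imwrite(f"pics/{n}0.png",d[n]["pixels"][:,:,::-1])
    print(n,d[n]["intrinsics"].round(1).tolist(),d[n]["cam_to_world"].round(3).tolist(),[k for k in d[n]])
pickle.dump(d,open("d0.pkl","wb"))
E
```

```text
pics
{'time': np.float64(0.0), 'qpos': array([-0.027,  0.616, -0.013,  1.425,  0.008,  1.103, -0.04 ]), 'joint_velocities': array([ 0.001,  0.001, -0.   , -0.001,  0.002, -0.001, -0.001]), 'effort': array([ 1.0000e-03, -4.5894e+01,  2.0900e-01, -1.6574e+01, -6.1000e-02,
        2.0000e-02,  0.0000e+00]), 'ee_pos': array([0.649, 0.   , 0.217]), 'eef_rot': array([-2.22 , -2.22 ,  0.003]), 'contact_force': array([0.963, 0.183, 0.537]), 'moment': array([ 0.011, -0.021,  0.04 ]), 'gripper_force': np.float64(0.0), 'width': np.float64(0.093)}
scene [[530.0, 0.0, 323.1], [0.0, 530.0, 234.9], [0.0, 0.0, 1.0]] [[-0.707, 0.374, -0.6, -0.033], [-0.707, -0.376, 0.599, 0.584], [-0.001, 0.848, 0.531, 0.616], [0.0, 0.0, 0.0, 1.0]] ['pixels', 'intrinsics', 'cam_to_world']
side [[484.4, 0.0, 327.3], [0.0, 484.4, 245.6], [0.0, 0.0, 1.0]] [[0.996, 0.03, -0.082, 0.508], [-0.087, 0.42, -0.903, -0.85], [0.008, 0.907, 0.421, 0.475], [0.0, 0.0, 0.0, 1.0]] ['pixels', 'intrinsics', 'cam_to_world']
wrist [[357.7, 0.0, 321.9], [0.0, 357.7, 244.6], [0.0, 0.0, 1.0]] [[1.0, -0.002, 0.002, 0.649], [0.001, 0.968, 0.25, 0.07], [-0.003, -0.25, 0.968, 0.385], [0.0, 0.0, 0.0, 1.0]] ['pixels', 'intrinsics', 'cam_to_world']
```

View pics/scene0.png

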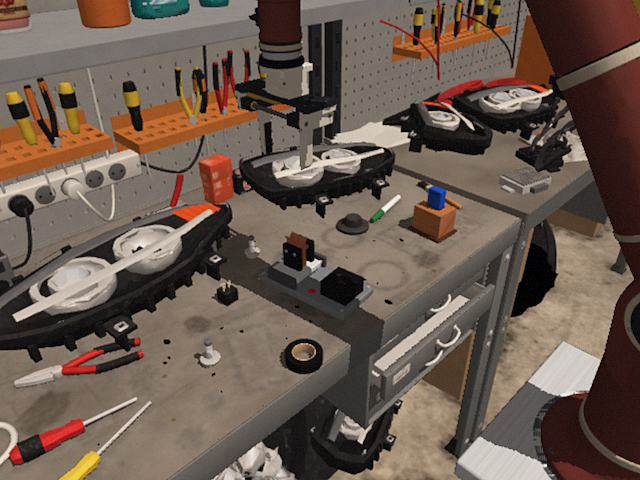

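View pics/side0.png

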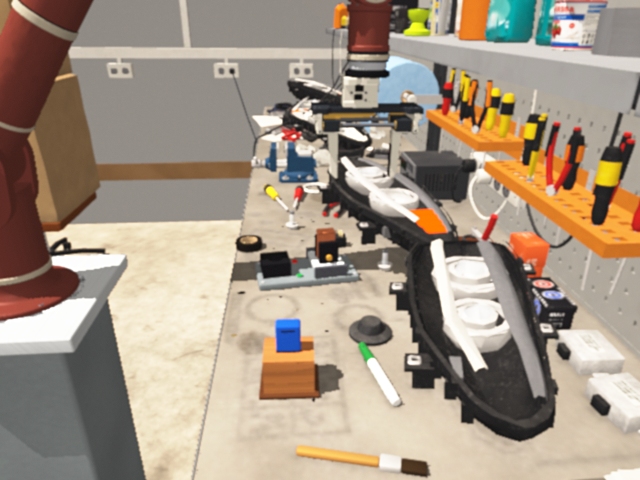

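The scene view shows the tester at about (315,285), the key and stand at (435,212), bulb-like items at (208,357) and (251,247), the relay at (228,292), the tape at (304,355) and the cap at (352,224). In the side view the bulb-like items are at (292,222) and (385,260), the tester at (308,262), and the key at (288,345).

```bash
cat > h.py <<'E'
import numpy as np,cv2,pickle
from station import get_obs, vision, ctrl
def ray(im,u,v):
    K=im["intrinsics"];T=im["cam_to_world"];c=np.linalg.inv(K)@[u,v,1]
    return T[:3,3],T[:3,:3]@np.array([c[0],-c[1],-c[2]])
def onz(im,u,v,z):
    o,d=ray(im,u,v);return (o+d*(z-o[2])/d[2])
def proj(im,P):
    T=im["cam_to_world"];p=(np.atleast_2d(P)-T[:3,3])@T[:3,:3];K=im["intrinsics"]
    return np.c_[K[0,2]-K[0,0]*p[:,0]/p[:,2],K[1,2]+K[1,1]*p[:,1]/p[:,2]]
def tri(obs):
    A=0;b=0
    for im,u,v in obs:
        o,d=ray(im,u,v);d=d/np.linalg.norm(d);M=np.eye(3)-np.outer(d,d);A=A+M;b=b+M@o
    return np.linalg.solve(A,b)
E
python3 - <<'E'
from h import *
d=pickle.load(open("d0.pkl","rb"));S=d["scene"];D=d["side"]
for n,u,v,z in [("bulbA",208,362,0),("bulbB",252,256,0),("socketblk",344,282,.046),("keytop",437,188,.104),("stand",435,225,.03),("relay",228,300,0),("tape",304,358,0),("cap",352,228,0),("plates",298,240,.09)]: print(n,onz(S,u,v,z).round(3))
for n,u,v,z in [("bulbA",292,226,0),("bulbB",385,268,0),("key",288,322,.104),("sock",275,258,.046),("tape",249,245,0)]: print("side",n,onz(D,u,v,z).round(3))
a=cv2.resize(S["pixels"][190:390,180:480],None,fx=2.66,fy=2.66,interpolation=cv2.INTER_CUBIC)
cv2.imwrite("pics/crop1.png",a[:,:,::-1])
E
```

```text
bulbA [0.524 0.286 0.   ]
bulbB [0.709 0.05  0.   ]
socketblk [0.473 0.027 0.046]
keytop [ 0.507 -0.296  0.104]
stand [ 0.487 -0.274  0.03 ]
relay [0.628 0.171 0.   ]
tape [0.423 0.173 0.   ]
cap [ 0.638 -0.177  0.   ]
plates [0.582 0.036 0.09 ]
side bulbA [0.522 0.296 0.   ]
side bulbB [0.714 0.049 0.   ]
side key [ 0.506 -0.295  0.104]
side sock [0.483 0.021 0.046]
side tape [0.419 0.187 0.   ]
```

View pics/crop1.png

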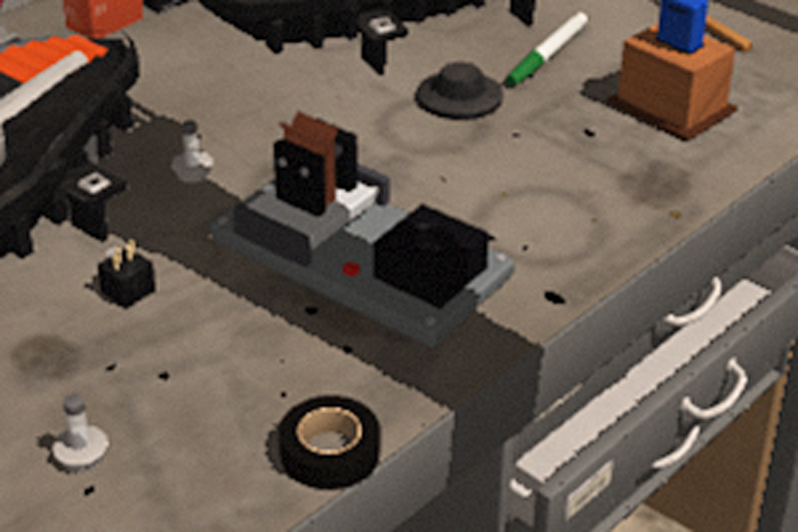

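View pics/wrist0.png

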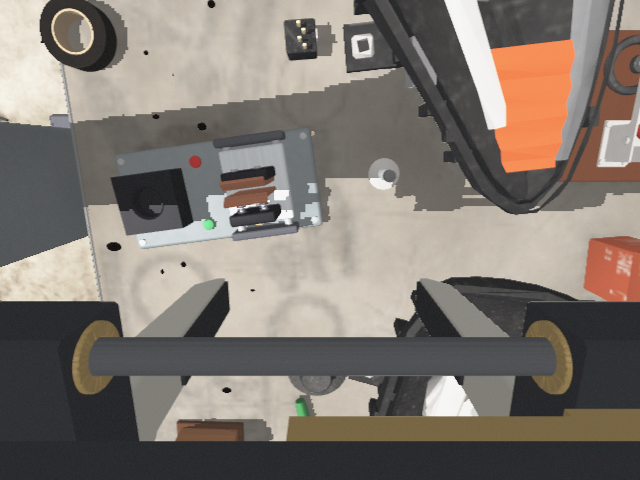

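Bulb candidates: A at scene (208,357), about (0.523, 0.29) and 0.60 m from the base, and B at (251,247), about (0.71, 0.05) and 0.71 m away. I take A. The crop confirms its flange, stem and grey cap. The wrist view shows the tester, with its bore near (150,203), and bulb B at (384,174).

Call:
jog_arm --plan '[{"dx": 1, "dy": -0.44}, {"dx": 2, "dy": -0.87}, {"dx": 3, "dy": -1.3}, {"dx": 4, "dy": -1.74}, {"dx": 4.8, "dy": -2.1}, {"dx": 4.8, "dy": -2.1}, {"dx": 4.8, "dy": -2.1}, {"dx": 4.8, "dy": -2.1}]'

```text
invalid input
```

```bash
python3 - <<'E'
from h import *
o=get_obs();print({k:np.round(o[k],3) for k in("time","ee_pos","eef_rot")})
w=vision.get_image("wrist");pickle.dump(w,open("w1.pkl","wb"));cv2.imwrite("pics/w1.png",w["pixels"][:,:,::-1])
p=o["ee_pos"];print(proj(w,[[p[0],p[1],z] for z in(0,.01,.046,p[2])]).round(0).tolist())
d=pickle.load(open("d0.pkl","rb"))["wrist"]
for n,u,v,z in[("c1",117,153,.016),("c4",135,250,.016),("c3",323,222,.016),("b1",112,178,.046),("b2",180,168,.046),("b3",193,232,.046),("b4",122,238,.046),("bore",150,203,.046)]:print(n,onz(d,u,v,z).round(4))
E
```

```text
{'time': np.float64(0.15), 'ee_pos': array([0.649, 0.   , 0.218]), 'eef_rot': array([-2.220e+00, -2.221e+00,  2.000e-03])}
[[323.0, 218.0], [323.0, 220.0], [323.0, 227.0], [323.0, 296.0]]
c1 [0.4435 0.0687 0.016 ]
c4 [ 0.4484 -0.0319  0.016 ]
c3 [ 0.6495 -0.0011  0.016 ]
b1 [0.4523 0.0461 0.046 ]
b2 [0.5168 0.0553 0.046 ]
b3 [ 0.5235 -0.0054  0.046 ]
b4 [ 0.4537 -0.0115  0.046 ]
bore [0.4851 0.0227 0.046 ]
```

View pics/w1.png

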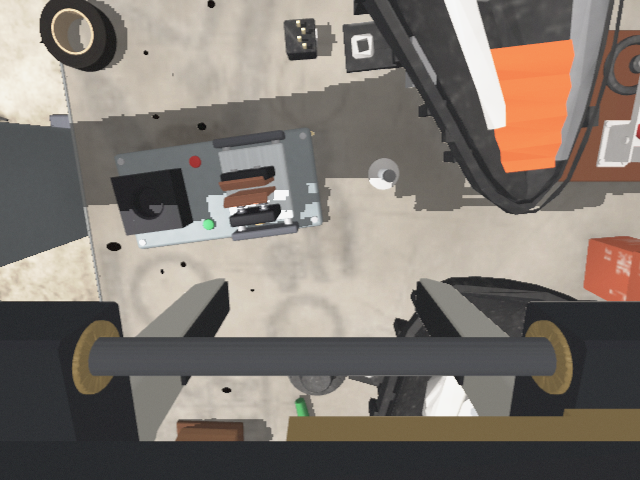

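The move was refused and the arm hasn't moved, so the view is unchanged. I'll retry with full rows.

Call:
jog_arm --plan '[{"dx": 1, "dy": -0.44, "dz": 0, "wx": 0, "wy": 0, "wz": 0}, {"dx": 2, "dy": -0.87, "dz": 0, "wx": 0, "wy": 0, "wz": 0}, {"dx": 3, "dy": -1.3, "dz": 0, "wx": 0, "wy": 0, "wz": 0}, {"dx": 4, "dy": -1.74, "dz": 0, "wx": 0, "wy": 0, "wz": 0}, {"dx": 4.8, "dy": -2.1, "dz": 0, "wx": 0, "wy": 0, "wz": 0}, {"dx": 4.8, "dy": -2.1, "dz": 0, "wx": 0, "wy": 0, "wz": 0}, {"dx": 4.8, "dy": -2.1, "dz": 0, "wx": 0, "wy": 0, "wz": 0}, {"dx": 4.8, "dy": -2.1, "dz": 0, "wx": 0, "wy": 0, "wz": 0}]'

```text
time: 1.2
ee_pos: [0.5252, 0.2855, 0.2185]
eef_rot: [2.225, 2.216, -0.001]
contact_force: [0.1, -0.6, -0.5]
width: 0.093
gripper_force: 0.0
```

```bash
python3 - <<'E'
from h import *
o=get_obs();w=vision.get_image("wrist");pickle.dump(w,open("w2.pkl","wb"))
p=o["ee_pos"];print(p.round(4));q=proj(w,[[.523,.29,.01],[p[0],p[1],.01]]);print(q.round(0).tolist())
u,v=q[0].astype(int)
c=w["pixels"][v-75:v+75,u-100:u+100].copy();g=cv2.medianBlur(cv2.cvtColor(c,cv2.COLOR_RGB2GRAY),3)
h=cv2.HoughCircles(g,cv2.HOUGH_GRADIENT,1,8,param1=100,param2=10,minRadius=12,maxRadius=19)
if h is not None:
    for x,y,r in h[0][:4]:print(x,y,r,onz(w,u-100+x,v-75+y,.011).round(4))
cv2.imwrite("pics/w2.png",cv2.resize(c,None,fx=4,fy=4,interpolation=cv2.INTER_CUBIC)[:,:,::-1])
E
```

```text
[0.5252 0.2855 0.2185]
[[320.0, 215.0], [322.0, 219.0]]
98.5 80.5 14.9 [0.5212 0.2845 0.011 ]
```

View pics/w2.png

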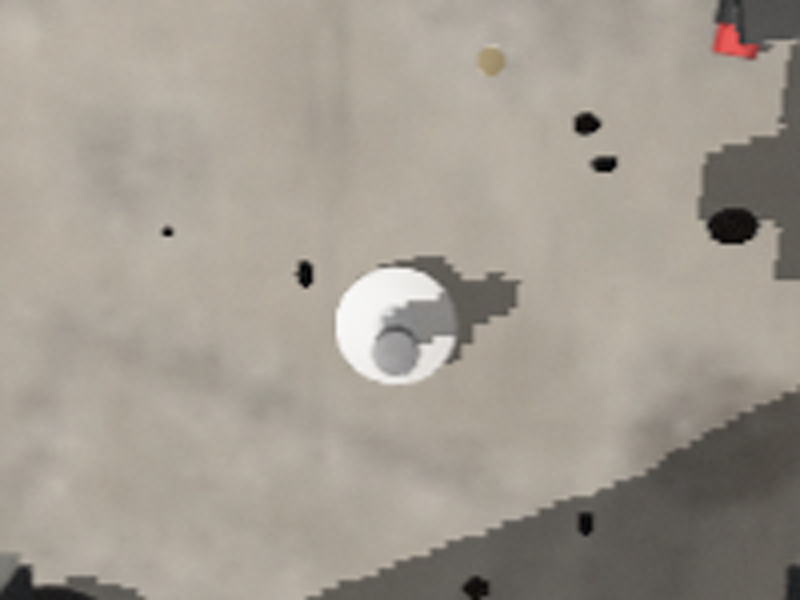

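The flange is centred in the crop at (396,326), i.e. at about (0.521, 0.2845).

Call:
jog_arm --plan '[{"dx": -0.02, "dy": -0.07, "dz": 1, "wx": 0, "wy": 0, "wz": 0}, {"dx": -0.02, "dy": -0.07, "dz": 2, "wx": 0, "wy": 0, "wz": 0}, {"dx": -0.02, "dy": -0.07, "dz": 2.8, "wx": 0, "wy": 0, "wz": 0}, {"dx": -0.02, "dy": -0.07, "dz": 3.2, "wx": 0, "wy": 0, "wz": 0}, {"dx": -0.02, "dy": -0.07, "dz": 3.36, "wx": 0, "wy": 0, "wz": 0}, {"dx": -0.02, "dy": -0.07, "dz": 3.36, "wx": 0, "wy": 0, "wz": 0}, {"dx": -0.02, "dy": -0.07, "dz": 3.36, "wx": 0, "wy": 0, "wz": 0}]' --hand 50 --grip_force 15

```text
time: 2.12
ee_pos: [0.5209, 0.287, 0.0184]
eef_rot: [2.222, 2.22, 0.004]
contact_force: [0.1, 0.1, -0.7]
width: 0.0502
gripper_force: 0.0
```

Call:
jog_arm --plan '[{"dx": 0, "dy": 0, "dz": 0, "wx": 0, "wy": 0, "wz": 0}, {"dx": 0, "dy": 0, "dz": 0, "wx": 0, "wy": 0, "wz": 0}, {"dx": 0, "dy": 0, "dz": 0, "wx": 0, "wy": 0, "wz": 0}, {"dx": 0, "dy": 0, "dz": 0, "wx": 0, "wy": 0, "wz": 0}, {"dx": 0, "dy": 0, "dz": 0, "wx": 0, "wy": 0, "wz": 0}, {"dx": 0, "dy": 0, "dz": 0, "wx": 0, "wy": 0, "wz": 0}]' --hand 0

```text
time: 2.88
ee_pos: [0.5198, 0.2868, 0.0171]
eef_rot: [-2.221, -2.221, -0.0]
contact_force: [-0.9, -0.2, 0.4]
width: 0.0118
gripper_force: 15.0
```

Call:
jog_arm --plan '[{"dx": 0, "dy": 0, "dz": -0.5, "wx": 0, "wy": 0, "wz": 0}, {"dx": 0, "dy": 0, "dz": -1.3, "wx": 0, "wy": 0, "wz": 0}, {"dx": 0, "dy": 0, "dz": -2.1, "wx": 0, "wy": 0, "wz": 0}, {"dx": -0.6, "dy": -0.1, "dz": -2.4, "wx": 0, "wy": 0, "wz": 0}, {"dx": -1.4, "dy": -0.3, "dz": -2.4, "wx": 0, "wy": 0, "wz": 0}, {"dx": -2.2, "dy": -0.4, "dz": -2.4, "wx": 0, "wy": 0, "wz": 0}, {"dx": -2.9, "dy": -0.55, "dz": -2.4, "wx": 0, "wy": 0, "wz": 0}, {"dx": -3.28, "dy": -0.57, "dz": -2.4, "wx": 0, "wy": 0, "wz": 0}, {"dx": -3.28, "dy": -0.57, "dz": -2.4, "wx": 0, "wy": 0, "wz": 0}, {"dx": -3.28, "dy": -0.57, "dz": -2.4, "wx": 0, "wy": 0, "wz": 0}]'

```text
time: 4.12
ee_pos: [0.4857, 0.0916, 0.1611]
eef_rot: [-2.219, -2.223, -0.002]
contact_force: [-0.3, 1.6, -0.1]
width: 0.012
gripper_force: 15.0
```

```bash
python3 - <<'E'
from h import *
o=get_obs();w=vision.get_image("wrist");pickle.dump(w,open("w3.pkl","wb"))
p=o["ee_pos"];print(p.round(4),o["eef_rot"].round(3));print(proj(w,[[.486,.022,.046],[.590,.04,.09],[p[0],p[1],p[2]+.019-.026],[p[0],p[1],p[2]+.029]]).round(1).tolist())
cv2.imwrite("pics/w3.png",w["pixels"][:,:,::-1])
E
```

```text
[0.4857 0.0916 0.1611] [-2.219e+00 -2.223e+00 -2.000e-03]
[[322.5, 319.4], [465.3, 324.4], [322.7, 290.7], [322.8, 322.6]]
```

View pics/w3.png

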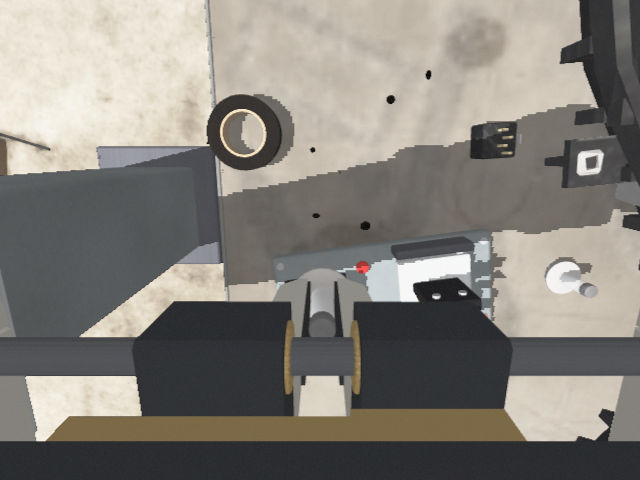

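The gripper hides the socket from here. The bulb's cap sits at (321,323), as predicted, so it's centred in the pads. I'll look at the socket from its -y side.

Call:
jog_arm --plan '[{"dx": -0.8, "dy": 0, "dz": 0, "wx": 0, "wy": 0, "wz": 0}, {"dx": -1.6, "dy": 0, "dz": 0, "wx": 0, "wy": 0, "wz": 0}, {"dx": -2.4, "dy": 0, "dz": 0, "wx": 0, "wy": 0, "wz": 0}, {"dx": -2.7, "dy": 0, "dz": 0, "wx": 0, "wy": 0, "wz": 0}, {"dx": -2.7, "dy": 0, "dz": 0, "wx": 0, "wy": 0, "wz": 0}, {"dx": -2.7, "dy": 0, "dz": 0, "wx": 0, "wy": 0, "wz": 0}]'

```text
time: 4.92
ee_pos: [0.4859, -0.0692, 0.161]
eef_rot: [-2.216, -2.225, -0.002]
contact_force: [0.6, 0.5, -0.2]
width: 0.0117
gripper_force: 15.0
```

```bash
python3 - <<'E'
from h import *
o=get_obs();w=vision.get_image("wrist");pickle.dump(w,open("w4.pkl","wb"))
p=o["ee_pos"];print(p.round(4),o["eef_rot"].round(3));q=proj(w,[[.486,.022,.046],[.590,.04,.09]]);print(q.round(1).tolist())
u,v=q[0].astype(int)
x0,y0=max(u-90,0),max(v-110,0)
c=w["pixels"][y0:y0+200,x0:x0+266];print(x0,y0)
c=np.clip(255*(c/255.)**.5,0,255).astype(np.uint8)
cv2.imwrite("pics/w4.png",cv2.resize(c,None,fx=3,fy=3,interpolation=cv2.INTER_CUBIC)[:,:,::-1])
E
```

```text
[ 0.4859 -0.0692  0.161 ] [-2.216e+00 -2.225e+00 -2.000e-03]
[[323.2, 122.8], [492.2, 87.1]]
233 12
```

View pics/w4.png

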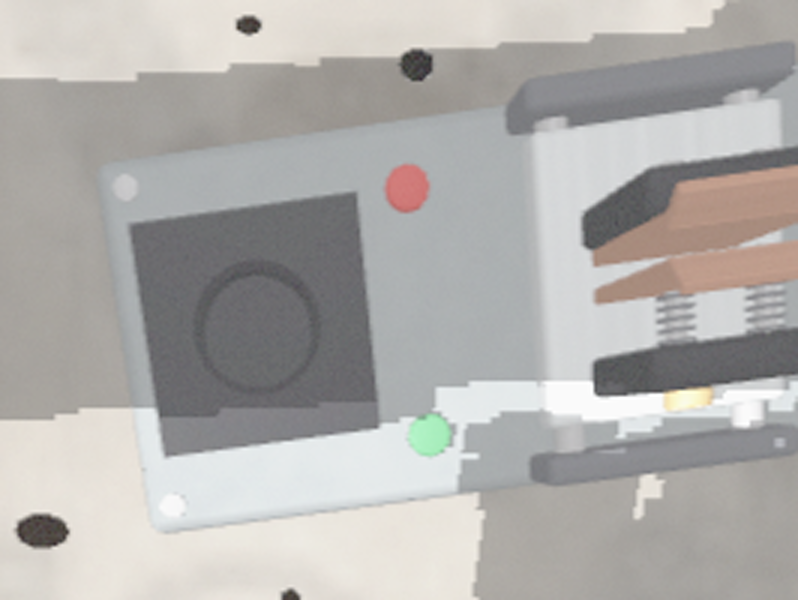

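The block top's corners in the crop are (130,225), (357,193), (380,430) and (165,457), with the bore centred at (257,327). Both copper plates are visible at right.

```bash
python3 - <<'E'
from h import *
w=pickle.load(open("w4.pkl","rb"))
f=lambda u,v,z:onz(w,233+u/3-.33,12+v/3-.33,z)[:2]
c=np.array([f(*a,.046) for a in[(130,225),(357,193),(380,430),(165,457)]]);print(c.round(4).tolist(),c.mean(0))
b=f(257,327,.046);print("bore",b)
e1=(c[1]-c[0]);e2=(c[2]-c[3]);e3=c[0]-c[3];e4=c[1]-c[2]
print([np.linalg.norm(e).round(4) for e in(e1,e2,e3,e4)],np.degrees([np.arctan2(*e1[::-1]),np.arctan2(*e2[::-1]),np.arctan2(*e3[::-1])-np.pi/2,np.arctan2(*e4[::-1])-np.pi/2]))
s=f(172,505,.016)-f(125,187,.016);print("screws yaw",np.degrees(np.arctan2(*s[::-1]))+90)
# base edges
for p,q in[((110,163),(500,106)),((165,530),(460,492))]:
    d=f(*q,.016)-f(*p,.016);print(np.degrees(np.arctan2(*d[::-1])))
E
```

```text
[[0.4513, 0.0469], [0.5065, 0.0543], [0.5137, -0.0013], [0.4588, -0.0082]] [0.4825914  0.02293744]
bore [0.48233805 0.02348396]
[np.float64(0.0556), np.float64(0.0554), np.float64(0.0556), np.float64(0.0561)] [7.69329853 7.24889762 7.73046613 7.46453475]
screws yaw 7.55233887293501
7.856317575016329
7.54586355995399
```

```bash
python3 - <<'E'
from h import *
for n in("w3","w4"):
    w=pickle.load(open(n+".pkl","rb"));g=cv2.cvtColor(w["pixels"],cv2.COLOR_RGB2GRAY)
    print(n);print("row324",g[324,300:345].tolist())
    for r in range(264,346,3):print(r,g[r,304:342:2].tolist())
    if n=="w3":
        p=np.array([.4857,.0916,.1611])
        for z in(.029,.0285):
            pts=[[p[0]+.006*np.cos(t),p[1]+.006*np.sin(t),p[2]+z] for t in np.linspace(0,6.28,9)];print(proj(w,pts).round(1).tolist())
E
```

```text
w3
row324 [140, 140, 104, 51, 39, 39, 40, 39, 47, 74, 91, 97, 101, 102, 100, 100, 101, 100, 102, 101, 103, 100, 102, 101, 101, 98, 100, 101, 100, 100, 98, 100, 97, 93, 91, 70, 40, 38, 39, 39, 41, 55, 110, 141, 140]
264 [113, 113, 116, 116, 117, 113, 113, 113, 112, 114, 114, 115, 114, 116, 115, 116, 115, 115, 116]
267 [114, 114, 115, 115, 115, 115, 113, 114, 119, 117, 116, 114, 115, 115, 114, 113, 113, 114, 115]
270 [115, 113, 115, 136, 155, 164, 165, 165, 167, 168, 167, 165, 163, 162, 147, 132, 162, 201, 200]
273 [133, 157, 162, 162, 163, 165, 163, 163, 164, 163, 163, 165, 164, 165, 162, 163, 162, 154, 113]
276 [160, 159, 160, 160, 161, 161, 162, 161, 162, 162, 162, 160, 161, 159, 159, 160, 161, 160, 160]
279 [141, 141, 155, 158, 160, 158, 156, 158, 158, 159, 160, 156, 157, 158, 156, 159, 155, 142, 141]
282 [141, 139, 48, 102, 155, 156, 154, 157, 157, 156, 155, 155, 155, 156, 153, 90, 48, 140, 141]
285 [140, 126, 41, 98, 153, 152, 153, 153, 150, 152, 153, 154, 153, 152, 153, 91, 43, 129, 141]
288 [140, 109, 39, 98, 154, 152, 159, 159, 157, 154, 155, 155, 153, 151, 152, 91, 39, 119, 1
[... 4098 characters left out ...]
4 [39, 40, 49, 92, 103, 102, 103, 103, 101, 102, 100, 102, 103, 100, 100, 92, 37, 38, 39]
327 [42, 39, 59, 98, 101, 102, 100, 101, 99, 100, 100, 100, 100, 100, 99, 97, 45, 41, 39]
330 [42, 38, 55, 102, 102, 103, 100, 101, 100, 102, 100, 98, 100, 100, 101, 100, 49, 39, 41]
333 [40, 43, 62, 99, 103, 102, 99, 102, 102, 102, 100, 99, 98, 98, 100, 109, 62, 42, 41]
336 [42, 39, 83, 152, 102, 103, 102, 100, 100, 101, 102, 99, 99, 100, 106, 203, 89, 40, 39]
339 [72, 71, 70, 72, 70, 72, 70, 71, 70, 72, 72, 72, 70, 69, 72, 70, 72, 72, 70]
342 [78, 80, 79, 92, 100, 100, 99, 101, 100, 80, 80, 79, 79, 80, 79, 77, 84, 81, 79]
345 [76, 78, 81, 88, 87, 88, 90, 89, 77, 77, 78, 78, 77, 76, 79, 77, 80, 78, 78]
```

Call:
jog_arm --plan '[{"dx": 0.6, "dy": -0.03, "dz": 0, "wx": 0, "wy": 0, "wz": 0}, {"dx": 1.3, "dy": -0.065, "dz": 0, "wx": 0, "wy": 0, "wz": 0}, {"dx": 1.59, "dy": -0.065, "dz": 0, "wx": 0, "wy": 0, "wz": 0}, {"dx": 1.59, "dy": -0.065, "dz": 0.4, "wx": 0, "wy": 0, "wz": 0}, {"dx": 1.59, "dy": -0.065, "dz": 0.9, "wx": 0, "wy": 0, "wz": 0}, {"dx": 1.59, "dy": -0.065, "dz": 1.3, "wx": 0, "wy": 0, "wz": 0}, {"dx": 1.59, "dy": -0.065, "dz": 1.3, "wx": 0, "wy": 0, "wz": 0}, {"dx": 1.59, "dy": -0.065, "dz": 1.3, "wx": 0, "wy": 0, "wz": 0}]'

```text
time: 5.98
ee_pos: [0.4824, 0.0234, 0.0837]
eef_rot: [2.221, 2.221, 0.001]
contact_force: [-0.3, -0.7, -0.9]
width: 0.0113
gripper_force: 15.0
```

```bash
python3 - <<'E'
from h import *
for i in range(3):
    o=get_obs();print(o["ee_pos"].round(4),o["eef_rot"].round(3));w=vision.get_image(["side","scene","wrist"][i]);pickle.dump(w,open(f"v5{i}.pkl","wb"))
ims=[]
for i in range(2):
    w=pickle.load(open(f"v5{i}.pkl","rb"));q=proj(w,[[.4825,.023,.06]])[0].astype(int);print(q)
    c=w["pixels"][q[1]-35:q[1]+35,q[0]-45:q[0]+45];ims.append(cv2.resize(c,(400,311),interpolation=cv2.INTER_CUBIC))
cv2.imwrite("pics/w5.png",np.clip(255*(np.hstack(ims)/255.)**.6,0,255).astype(np.uint8)[:,:,::-1])
E
```

```text
[0.4824 0.0234 0.0837] [2.221e+00 2.221e+00 1.000e-03]
[0.4826 0.0234 0.084 ] [2.22e+00 2.22e+00 2.00e-03]
[0.4826 0.0234 0.0841] [2.22  2.22  0.003]
[274 251]
[341 272]
```

View pics/w5.png

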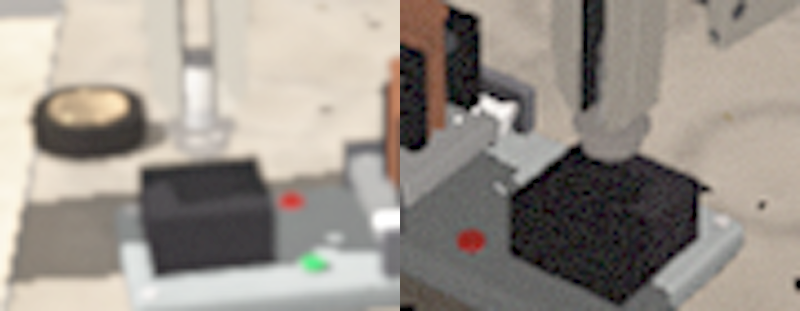

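```bash
python3 - <<'E'
from h import *
for n,p in(("w2",[.5252,.2855,.2185]),("w3",[.4857,.0916,.1611]),("w4",[.4859,-.0692,.161]),("v52",[.4826,.0234,.084])):
    w=pickle.load(open(n+".pkl","rb"));T=w["cam_to_world"];print(n,(T[:3,3]-p).round(4),T[:3,2].round(4))
    if n!="w2":print("cap", onz(w,322.2,330.5,p[2]+.029).round(4)-p)
w=pickle.load(open("w2.pkl","rb"));q=proj(w,[.523,.29,.01])[0].astype(int);print("w2cap",onz(w,q[0]-100+396/4,q[1]-75+351/4,.046))
E
```

```text
w2 [-0.0002  0.07    0.1668] [7.000e-04 2.519e-01 9.677e-01]
w3 [-0.0005  0.0695  0.167 ] [-5.000e-04  2.492e-01  9.684e-01]
cap [-0.0002 -0.0037  0.029 ]
w4 [-0.0006  0.0695  0.167 ] [-8.000e-04  2.487e-01  9.686e-01]
cap [-0.0002 -0.0036  0.029 ]
v52 [-0.0008  0.0697  0.167 ] [-0.0021  0.2503  0.9682]
cap [-0.0003 -0.0036  0.029 ]
w2cap [0.52200851 0.284007   0.046     ]
```

The bulb hangs above the block and looks centred in both views. I'll correct y by +2.6 mm and go down gently.

Call:
jog_arm --plan '[{"dx": 0.043, "dy": -0.01, "dz": 0, "wx": 0, "wy": 0, "wz": 0}, {"dx": 0.043, "dy": -0.01, "dz": 0.15, "wx": 0, "wy": 0, "wz": 0}, {"dx": 0.043, "dy": -0.01, "dz": 0.25, "wx": 0, "wy": 0, "wz": 0}, {"dx": 0.043, "dy": -0.01, "dz": 0.33, "wx": 0, "wy": 0, "wz": 0}, {"dx": 0.043, "dy": -0.01, "dz": 0.4, "wx": 0, "wy": 0, "wz": 0}, {"dx": 0.043, "dy": -0.01, "dz": 0.4, "wx": 0, "wy": 0, "wz": 0}]'

```text
time: 6.88
ee_pos: [0.4813, 0.026, 0.0587]
eef_rot: [2.221, 2.221, 0.0]
contact_force: [0.9, 0.8, -0.9]
width: 0.0116
gripper_force: 15.0
```

The foot is 4 mm into the bore with no force. I'll go on down to home.

Call:
jog_arm --plan '[{"dx": 0, "dy": 0, "dz": 0.04, "wx": 0, "wy": 0, "wz": 0}, {"dx": 0, "dy": 0, "dz": 0.08, "wx": 0, "wy": 0, "wz": 0}, {"dx": 0, "dy": 0, "dz": 0.09, "wx": 0, "wy": 0, "wz": 0}, {"dx": 0, "dy": 0, "dz": 0.09, "wx": 0, "wy": 0, "wz": 0}]'

```text
time: 7.38
ee_pos: [0.4813, 0.026, 0.0541]
eef_rot: [2.221, 2.221, 0.001]
contact_force: [0.3, -0.0, 5.5]
width: 0.0113
gripper_force: 15.0
```

Contact force is 5.5 N at the expected height, so it's seated. Release and back off.

Call:
jog_arm --plan '[{"dx": 0, "dy": 0, "dz": 0, "wx": 0, "wy": 0, "wz": 0}, {"dx": 0, "dy": 0, "dz": 0, "wx": 0, "wy": 0, "wz": 0}, {"dx": 0, "dy": 0, "dz": 0, "wx": 0, "wy": 0, "wz": 0}, {"dx": 0, "dy": 0, "dz": 0, "wx": 0, "wy": 0, "wz": 0}, {"dx": 0, "dy": 0, "dz": -0.5, "wx": 0, "wy": 0, "wz": 0}, {"dx": 0, "dy": 0, "dz": -1.3, "wx": 0, "wy": 0, "wz": 0}, {"dx": 0, "dy": 0, "dz": -2.2, "wx": 0, "wy": 0, "wz": 0}, {"dx": 0, "dy": 0, "dz": -2.9, "wx": 0, "wy": 0, "wz": 0}, {"dx": 0, "dy": 0, "dz": -2.9, "wx": 0, "wy": 0, "wz": 0}]' --hand 45

```text
time: 8.5
ee_pos: [0.4832, 0.0262, 0.2309]
eef_rot: [2.218, 2.218, 0.01]
contact_force: [-0.4, -0.3, -0.3]
width: 0.0451
gripper_force: 0.0
```

Call:
jog_arm --plan '[{"dx": -0.9, "dy": 0.1, "dz": 0, "wx": 0, "wy": 0, "wz": 0}, {"dx": -1.8, "dy": 0.2, "dz": 0, "wx": 0, "wy": 0, "wz": 0}, {"dx": -2.7, "dy": 0.3, "dz": 0, "wx": 0, "wy": 0, "wz": 0}, {"dx": -3.6, "dy": 0.35, "dz": 0, "wx": 0, "wy": 0, "wz": 0}, {"dx": -4.5, "dy": 0.4, "dz": 0, "wx": 0, "wy": 0, "wz": 0}, {"dx": -5.3, "dy": 0.4, "dz": 0, "wx": 0, "wy": 0, "wz": 0}, {"dx": -5.36, "dy": 0.4, "dz": 0, "wx": 0, "wy": 0, "wz": 0}, {"dx": -5.36, "dy": 0.4, "dz": 0, "wx": 0, "wy": 0, "wz": 0}, {"dx": -5.36, "dy": 0.4, "dz": 0, "wx": 0, "wy": 0, "wz": 0}]' --hand 80

```text
time: 9.62
ee_pos: [0.5054, -0.2932, 0.2271]
eef_rot: [-2.216, -2.224, -0.001]
contact_force: [0.3, 0.5, -0.1]
width: 0.0797
gripper_force: 0.0
```

```bash
python3 - <<'E'
from h import *
o=get_obs();print(o["ee_pos"].round(4))
w=vision.get_image("wrist");pickle.dump(w,open("w6.pkl","wb"))
q=proj(w,[.506,-.2955,.104])[0].astype(int);print(q)
h=cv2.cvtColor(w["pixels"],cv2.COLOR_RGB2HSV)
m=((h[...,0]>105)&(h[...,0]<130)&(h[...,1]>150)).astype(np.uint8)
n,l,s,c=cv2.connectedComponentsWithStats(m);print(s.tolist()[1:5])
x0,y0=max(q[0]-100,0),max(q[1]-75,0)
b=w["pixels"][y0:y0+150,x0:x0+200];print(x0,y0)
cv2.imwrite("pics/w6.png",cv2.resize(b,None,fx=4,fy=4,interpolation=cv2.INTER_CUBIC)[:,:,::-1])
E
```

```text
[ 0.5054 -0.2932  0.2271]
[323 241]
[[303, 220, 40, 32, 1116]]
223 166
```

View pics/w6.png

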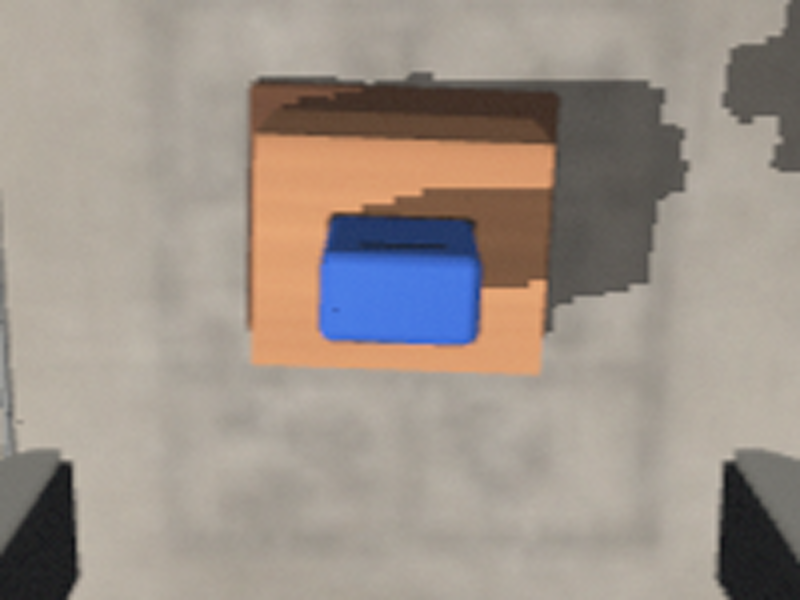

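The handle top in the crop runs through (322,250), (480,255), (478,346) and (320,340), long side along world x. I'll measure its pose, plus the plate lips from the earlier image.

```bash
python3 - <<'E'
from h import *
w=pickle.load(open("w6.pkl","rb"))
f=lambda u,v,z:onz(w,223+u/4-.4,166+v/4-.4,z)[:2]
c=np.array([f(*a,.104) for a in[(321,250),(480,256),(478,346),(320,340)]]);print(c.round(4).tolist(),c.mean(0).round(4))
for a,b in((0,1),(3,2)):
    d=c[b]-c[a];print(np.degrees(np.arctan2(*d[::-1])),np.linalg.norm(d))
d=f(547,143,.06)-f(253,133,.06);print("block",np.degrees(np.arctan2(*d[::-1])),np.linalg.norm(d)); d=f(541,374,.06)-f(253,363,.06);print(np.degrees(np.arctan2(*d[::-1])))
w=pickle.load(open("w4.pkl","rb"))
hs=cv2.cvtColor(w["pixels"],cv2.COLOR_RGB2HSV)
yaw=np.radians(7.55);ex=np.array([np.cos(yaw),np.sin(yaw)]);ey=np.array([-ex[1],ex[0]]);s=np.array([.4825,.0232])
cop=((hs[...,0]<12)&(hs[...,1]>80)&(hs[...,2]>50))
for X in(.09,.096,.104,.112,.12):   # column scan along tester y at z=.096
    r=[]
    for Y in np.arange(-.03,.03,.001):
        P=s+X*ex+Y*ey;u,v=proj(w,[P[0],P[1],.096])[0].round().astype(int)
        r.append('C' if cop[v,u] else str(min(9,w["pixels"][v,u].mean()//28).__int__()))
    print(X,''.join(r))
E
```

```text
[[0.4891, -0.2842], [0.522, -0.2854], [0.522, -0.3047], [0.4887, -0.3035]] [ 0.5054 -0.2945]
-1.9600255889790594 0.032935848190896934
-2.0054237149696053 0.033260216475743974
block -1.708494387469307 0.06872397446579484
-2.027644385627945
0.09 7771111111114666666666CCCCCCCCCCCCCCCCCCCCC21146666666652222
0.096 8862111111112666666665CCCCCCCCCCCCCCCCCCCCC11126666666654422
0.104 8661111111112453545355CCCCCCC463CCCCCCCCCCCC1126666666654222
0.112 7743111111112444444444CCCCCCC3444CCCCCCCCCC21124444444443444
0.12 3334333333333333333333CCCCC33333333333CCCCC33333333333333333
```

The key is at (0.505, -0.2945) with yaw -2°. The gap centre is at about (0.585, 0.040), tester yaw 7.5°. Now turn the tool by -88°.

Call:
jog_arm --plan '[{"dx": 0.02, "dy": 0, "dz": 0, "wx": 0, "wy": 0, "wz": -1}, {"dx": 0.02, "dy": 0, "dz": 0, "wx": 0, "wy": 0, "wz": -2}, {"dx": 0.02, "dy": 0, "dz": 0, "wx": 0, "wy": 0, "wz": -3}, {"dx": 0.02, "dy": 0, "dz": 0, "wx": 0, "wy": 0, "wz": -4}, {"dx": 0.02, "dy": 0, "dz": 0, "wx": 0, "wy": 0, "wz": -5}, {"dx": 0.02, "dy": 0, "dz": 0, "wx": 0, "wy": 0, "wz": -6}, {"dx": 0.02, "dy": 0, "dz": 0, "wx": 0, "wy": 0, "wz": -7}, {"dx": 0.02, "dy": 0, "dz": 0, "wx": 0, "wy": 0, "wz": -8}, {"dx": 0.02, "dy": 0, "dz": 0, "wx": 0, "wy": 0, "wz": -8.8}, {"dx": 0.02, "dy": 0, "dz": 0, "wx": 0, "wy": 0, "wz": -8.8}, {"dx": 0.02, "dy": 0, "dz": 0, "wx": 0, "wy": 0, "wz": -8.8}, {"dx": 0.02, "dy": 0, "dz": 0, "wx": 0, "wy": 0, "wz": -8.8}]' --hand 60

```text
time: 11.18
ee_pos: [0.5052, -0.2941, 0.2277]
eef_rot: [-0.056, -3.141, 0.0]
contact_force: [-0.2, 0.3, -0.2]
width: 0.0602
gripper_force: 0.0
```

```bash
python3 - <<'E'
from h import *
from scipy.spatial.transform import Rotation as R
w=vision.get_image("wrist");o=get_obs();print(o["ee_pos"].round(4));print(R.from_rotvec(o["eef_rot"]).as_matrix().round(3));print(o["qpos"].round(2))
h=cv2.cvtColor(w["pixels"],cv2.COLOR_RGB2HSV)
m=((h[...,0]>105)&(h[...,0]<130)&(h[...,1]>150)&(h[...,2]>150)).astype(np.uint8)
n,l,s,c=cv2.connectedComponentsWithStats(m);i=1+s[1:,4].argmax();print(s[i])
(u,v),sz,a=cv2.minAreaRect(np.argwhere(l==i)[:,::-1].astype(np.float32));print(u,v,sz,a)
b=cv2.boxPoints(((u,v),sz,a));P=np.array([onz(w,*x,.104) for x in b]);print(P.round(4).tolist(),P.mean(0).round(4))
E
```

```text
[ 0.5052 -0.2941  0.2277]
[[-0.999  0.035 -0.   ]
 [ 0.035  0.999 -0.   ]
 [ 0.    -0.    -1.   ]]
[ 0.72  0.53 -0.37  1.6   0.21  1.05  1.83]
[310 212  22  45 939]
320.5 234.0 (44.0, 21.0) 90.0
[[0.4828, -0.3025, 0.104], [0.4834, -0.2853, 0.104], [0.521, -0.2863, 0.104], [0.5203, -0.3041, 0.104]] [ 0.5019 -0.2945  0.104 ]
```

The tool is aligned with the handle, so descend and grip.

Call:
jog_arm --plan '[{"dx": 0, "dy": 0, "dz": 0.9, "wx": 0, "wy": 0, "wz": 0}, {"dx": 0, "dy": 0, "dz": 1.8, "wx": 0, "wy": 0, "wz": 0}, {"dx": 0, "dy": 0, "dz": 2.4, "wx": 0, "wy": 0, "wz": 0}, {"dx": 0, "dy": 0, "dz": 2.65, "wx": 0, "wy": 0, "wz": 0}, {"dx": 0, "dy": 0, "dz": 2.65, "wx": 0, "wy": 0, "wz": 0}, {"dx": 0, "dy": 0, "dz": 2.65, "wx": 0, "wy": 0, "wz": 0}]' --grip_force 40

```text
time: 11.98
ee_pos: [0.5064, -0.2949, 0.0703]
eef_rot: [0.055, 3.138, -0.002]
contact_force: [-0.3, 0.4, 0.7]
width: 0.0601
gripper_force: 0.0
```

Call:
jog_arm --plan '[{"dx": 0, "dy": 0, "dz": 0, "wx": 0, "wy": 0, "wz": 0}, {"dx": 0, "dy": 0, "dz": 0, "wx": 0, "wy": 0, "wz": 0}, {"dx": 0, "dy": 0, "dz": 0, "wx": 0, "wy": 0, "wz": 0}, {"dx": 0, "dy": 0, "dz": 0, "wx": 0, "wy": 0, "wz": 0}, {"dx": 0, "dy": 0, "dz": 0, "wx": 0, "wy": 0, "wz": 0}, {"dx": 0, "dy": 0, "dz": 0, "wx": 0, "wy": 0, "wz": 0}]' --hand 0

```text
time: 12.72
ee_pos: [0.5051, -0.2945, 0.0687]
eef_rot: [-0.055, -3.141, 0.0]
contact_force: [-0.5, 0.3, 1.5]
width: 0.0197
gripper_force: 40.0
```

Call:
jog_arm --plan '[{"dx": 0, "dy": 0, "dz": -0.3, "wx": 0, "wy": 0, "wz": 0}, {"dx": 0, "dy": 0, "dz": -0.8, "wx": 0, "wy": 0, "wz": 0}, {"dx": 0, "dy": 0, "dz": -1.4, "wx": 0, "wy": 0, "wz": 0}, {"dx": 0, "dy": 0, "dz": -1.9, "wx": 0, "wy": 0, "wz": 0}, {"dx": 0, "dy": 0, "dz": -2.05, "wx": 0, "wy": 0, "wz": 0}, {"dx": 0, "dy": 0, "dz": -2.05, "wx": 0, "wy": 0, "wz": 0}]'

```text
time: 13.48
ee_pos: [0.505, -0.2943, 0.192]
eef_rot: [0.055, 3.141, -0.0]
contact_force: [0.3, 0.9, -2.1]
width: 0.0197
gripper_force: 40.0
```

Call:
jog_arm --plan '[{"dx": -0.16, "dy": 0.8, "dz": 0, "wx": 0, "wy": 0, "wz": -0.2}, {"dx": -0.33, "dy": 1.6, "dz": 0, "wx": 0, "wy": 0, "wz": -0.4}, {"dx": -0.5, "dy": 2.4, "dz": 0, "wx": 0, "wy": 0, "wz": -0.6}, {"dx": -0.66, "dy": 3.2, "dz": 0, "wx": 0, "wy": 0, "wz": -0.8}, {"dx": -0.82, "dy": 4, "dz": 0, "wx": 0, "wy": 0, "wz": -0.95}, {"dx": -1, "dy": 4.8, "dz": 0, "wx": 0, "wy": 0, "wz": -0.95}, {"dx": -1.1, "dy": 5.4, "dz": 0, "wx": 0, "wy": 0, "wz": -0.95}, {"dx": -1.14, "dy": 5.61, "dz": 0, "wx": 0, "wy": 0, "wz": -0.95}, {"dx": -1.14, "dy": 5.61, "dz": 0, "wx": 0, "wy": 0, "wz": -0.95}, {"dx": -1.14, "dy": 5.61, "dz": 0, "wx": 0, "wy": 0, "wz": -0.95}, {"dx": -1.14, "dy": 5.61, "dz": 0, "wx": 0, "wy": 0, "wz": -0.95}]'

```text
time: 14.85
ee_pos: [0.5851, 0.0373, 0.1915]
eef_rot: [0.2, -3.135, 0.002]
contact_force: [-0.4, -0.2, -1.3]
width: 0.0199
gripper_force: 40.0
```

```bash
python3 - <<'E'
from h import *
from scipy.spatial.transform import Rotation as R
for i in range(2):
    w=vision.get_image(["scene","wrist"][i]);o=get_obs();print(o["ee_pos"].round(4),o["contact_force"].round(1));pickle.dump(w,open(f"v7{i}.pkl","wb"))
M=R.from_rotvec(o["eef_rot"]).as_matrix();print(M.round(3))
# sideways check in scene view: brass blade and copper lips
w=pickle.load(open("v70.pkl","rb"));p=o["ee_pos"]
print("tip pred",proj(w,[p[0],p[1],p[2]-.0627]).round(1),"throat pred",proj(w,[[.5852,.0397,.096]]).round(1))
hs=cv2.cvtColor(w["pixels"],cv2.COLOR_RGB2HSV);u,v=proj(w,[.5852,.0397,.11])[0].astype(int)
for r in range(v-30,v+30,3):print(r,' '.join("%3d/%3d"%(hs[r,c,0],hs[r,c,2]) for c in range(u-18,u+19,3)))
E
```

```text
[0.5851 0.0378 0.1916] [-0.3  0.4 -0.8]
[0.5851 0.0382 0.1917] [ 0.9  0.4 -0.9]
[[-0.992 -0.128 -0.   ]
 [-0.128  0.992 -0.001]
 [ 0.    -0.001 -1.   ]]
tip pred [[295.2 221.5]] throat pred [[295.1 237.2]]
200   0/ 16  60/ 22  30/ 19  45/ 24  17/118  17/ 98  17/103  16/107  17/104 107/ 15   0/  7 173/ 16  75/ 23
203   0/  6  10/ 16  98/ 16  45/ 25  17/ 65  17/100  17/101  17/ 97  16/100   0/  0   0/  0  18/ 39 108/  6
206  14/146  16/118   0/ 16 173/ 13  15/104  17/ 98  17/100  16/103  16/102  13/141  14/147  16/139  16/130
209  18/141  17/140   9/ 79  18/ 67  16/138  16/ 99  16/109  15/105  17/ 97  15/133  12/138  15/138  14/139
212  16/138  15/135  15/142  15/139  16/134  17/100  16/107  17/105  16/ 99  15/139  15/139  16/143  15/147
215  16/143  15/142  12/139  16/144  14/147  16/102  17/101  17/108  16/ 97  14/142  15/142  12/146  14/146
218  15/140  13/140  15/139  15/139  15/143  16/101  17/102  17/108  18/ 94  15/143  14/140  16/141  15/143
221  15/143  15/139  15/138  18/143  14/142  14/143  17/113  17/105  16/ 95  13/139  15/149  17/148  14/140
224  16/137  13/137  17/135  1
[... 565 characters left out ...]
/ 90   9/ 90   9/ 91   9/ 96   8/ 83  10/ 41  15/117
242  14/142  15/139  16/142  16/ 86   8/ 66   8/ 88   9/ 81   8/ 80   8/ 86   9/ 92  60/ 10 165/ 10 135/  6
245  14/126  15/136  17/112 155/ 12 105/ 10 120/ 11   8/ 50   9/ 92   9/ 87   7/ 77 165/ 39  23/ 14 130/ 10
248  18/ 59  14/124  15/112  90/ 13  40/ 15 135/ 18 113/  4 120/ 11 176/ 27   8/ 77   3/ 38  45/  6  30/  6
251  14/ 57  10/ 52  13/ 44  10/ 82 135/ 11 110/ 11 110/ 13  60/  9  94/ 10   8/ 90   8/ 23  45/ 15   0/  0
254   8/ 57  13/ 46  15/ 44 165/ 13  10/ 12 150/ 10   4/ 96  30/ 13 115/ 11   9/ 84   2/ 26 120/ 12 120/ 12
257  18/ 49   9/ 50   5/ 47  56/ 11 130/ 13   0/ 12   0/  6  15/ 11 130/  9   7/ 88   5/ 29  70/ 15 108/ 13
```

The blade hangs over the gap, with its tip seen near (297,222) as predicted. I'll correct y by about 1.5 mm and lower the tip just into the throat.

Call:
jog_arm --plan '[{"dx": 0, "dy": 0.025, "dz": 0, "wx": 0, "wy": 0, "wz": 0}, {"dx": 0, "dy": 0.025, "dz": 0.2, "wx": 0, "wy": 0, "wz": 0}, {"dx": 0, "dy": 0.025, "dz": 0.4, "wx": 0, "wy": 0, "wz": 0}, {"dx": 0, "dy": 0.025, "dz": 0.55, "wx": 0, "wy": 0, "wz": 0}, {"dx": 0, "dy": 0.025, "dz": 0.65, "wx": 0, "wy": 0, "wz": 0}, {"dx": 0, "dy": 0.025, "dz": 0.72, "wx": 0, "wy": 0, "wz": 0}, {"dx": 0, "dy": 0.025, "dz": 0.72, "wx": 0, "wy": 0, "wz": 0}, {"dx": 0, "dy": 0.025, "dz": 0.72, "wx": 0, "wy": 0, "wz": 0}]'

```text
time: 15.95
ee_pos: [0.5849, 0.041, 0.1483]
eef_rot: [0.205, -3.135, 0.0]
contact_force: [-1.1, 0.6, -1.1]
width: 0.0199
gripper_force: 40.0
```

```bash
cat > f.py <<'E'
from h import *
F=[];P=[]
for i in range(8):
    vision.get_image("side");o=get_obs();F.append(np.r_[o["contact_force"],o["moment"]]);P.append(o["ee_pos"])
F=np.array(F);P=np.mean(P,0);print("t",o["time"],"P",P.round(4),"tip",(P[2]-.0627).round(4),"F",F.mean(0).round(2),"sem",(F.std(0)/2.8).round(2))
E
python3 f.py
```

```text
t 16.35 P [0.585  0.0411 0.1485] tip 0.0858 F [-0.04 -0.13 -0.91  0.06 -0.04  0.02] sem [0.19 0.21 0.15 0.01 0.01 0.01]
```

No contact yet: Fz is -0.9 N, which is just the key's weight. I'll step down and watch it.

Call:
jog_arm --plan '[{"dx": 0, "dy": 0, "dz": 0.04, "wx": 0, "wy": 0, "wz": 0}, {"dx": 0, "dy": 0, "dz": 0.08, "wx": 0, "wy": 0, "wz": 0}, {"dx": 0, "dy": 0, "dz": 0.08, "wx": 0, "wy": 0, "wz": 0}]'

```text
time: 16.73
ee_pos: [0.5848, 0.041, 0.1433]
eef_rot: [0.205, -3.134, 0.0]
contact_force: [0.0, 0.5, -0.9]
width: 0.0201
gripper_force: 40.0
```

```bash
python3 f.py
```

```text
t 17.125 P [0.5849 0.0411 0.1436] tip 0.0809 F [-0.07 -0.31 -1.11  0.02 -0.03  0.01] sem [0.15 0.13 0.23 0.01 0.01 0.01]
```

Call:
jog_arm --plan '[{"dx": 0, "dy": 0, "dz": 0.02, "wx": 0, "wy": 0, "wz": 0}, {"dx": 0, "dy": 0, "dz": 0.04, "wx": 0, "wy": 0, "wz": 0}, {"dx": 0, "dy": 0, "dz": 0.04, "wx": 0, "wy": 0, "wz": 0}]'

```text
time: 17.5
ee_pos: [0.5851, 0.0412, 0.1413]
eef_rot: [-0.206, 3.135, 0.0]
contact_force: [0.1, -0.5, -0.8]
width: 0.0199
gripper_force: 40.0
```

```bash
python3 f.py
```

```text
t 17.9 P [0.5851 0.0412 0.1413] tip 0.0786 F [ 0.55 -0.19 -0.78  0.04 -0.18  0.  ] sem [0.13 0.2  0.15 0.01 0.02 0.01]
```

Call:
jog_arm --plan '[{"dx": 0, "dy": 0, "dz": 0.02, "wx": 0, "wy": 0, "wz": 0}, {"dx": 0, "dy": 0, "dz": 0.04, "wx": 0, "wy": 0, "wz": 0}, {"dx": 0, "dy": 0, "dz": 0.04, "wx": 0, "wy": 0, "wz": 0}]'

```text
time: 18.27
ee_pos: [0.5853, 0.0412, 0.1392]
eef_rot: [-0.206, 3.134, 0.0]
contact_force: [-0.5, -0.4, 2.7]
width: 0.0201
gripper_force: 40.0
```

```bash
python3 f.py
```

```text
t 18.675 P [0.5853 0.0412 0.1391] tip 0.0764 F [ 0.08 -0.08  3.12  0.04 -0.15  0.02] sem [0.17 0.16 0.2  0.01 0.01 0.01]
```

Call:
jog_arm --plan '[{"dx": 0, "dy": 0, "dz": 0.02, "wx": 0, "wy": 0, "wz": 0}, {"dx": 0, "dy": 0, "dz": 0.04, "wx": 0, "wy": 0, "wz": 0}, {"dx": 0, "dy": 0, "dz": 0.04, "wx": 0, "wy": 0, "wz": 0}]'

```text
time: 19.05
ee_pos: [0.585, 0.0411, 0.1364]
eef_rot: [-0.206, 3.135, 0.0]
contact_force: [-0.0, -1.0, 3.3]
width: 0.0195
gripper_force: 40.0
```

```bash
python3 f.py
```

```text
t 19.45 P [0.5851 0.0411 0.1364] tip 0.0737 F [ 0.65  0.06  2.33  0.07 -0.26  0.02] sem [0.16 0.14 0.19 0.01 0.01 0.01]
```

Call:
jog_arm --plan '[{"dx": 0, "dy": 0, "dz": 0.02, "wx": 0, "wy": 0, "wz": 0}, {"dx": 0, "dy": 0, "dz": 0.04, "wx": 0, "wy": 0, "wz": 0}, {"dx": 0, "dy": 0, "dz": 0.04, "wx": 0, "wy": 0, "wz": 0}]'

```text
time: 19.82
ee_pos: [0.585, 0.0411, 0.1341]
eef_rot: [0.206, -3.135, -0.0]
contact_force: [0.5, -0.3, 4.5]
width: 0.0198
gripper_force: 40.0
```

```bash
python3 f.py
```

```text
t 20.225 P [0.585  0.0411 0.1341] tip 0.0714 F [-0.05 -0.46  4.81  0.05 -0.14  0.03] sem [0.17 0.16 0.2  0.01 0.01 0.01]
```

First contact was at about 12 mm depth and the drag is rising. The target depth is about 24.5 mm, 5.9 mm further.

Call:
jog_arm --plan '[{"dx": 0, "dy": 0, "dz": 0.02, "wx": 0, "wy": 0, "wz": 0}, {"dx": 0, "dy": 0, "dz": 0.04, "wx": 0, "wy": 0, "wz": 0}, {"dx": 0, "dy": 0, "dz": 0.06, "wx": 0, "wy": 0, "wz": 0}, {"dx": 0, "dy": 0, "dz": 0.06, "wx": 0, "wy": 0, "wz": 0}]'

```text
time: 20.72
ee_pos: [0.5851, 0.0411, 0.1307]
eef_rot: [-0.206, 3.135, -0.0]
contact_force: [0.5, -0.4, 5.5]
width: 0.0197
gripper_force: 40.0
```

```bash
python3 f.py
```

```text
t 21.125 P [0.5851 0.0411 0.1306] tip 0.0679 F [ 0.01 -0.34  5.27  0.05 -0.1   0.04] sem [0.12 0.11 0.18 0.01 0.01 0.01]
```

Call:
jog_arm --plan '[{"dx": 0, "dy": 0, "dz": 0.02, "wx": 0, "wy": 0, "wz": 0}, {"dx": 0, "dy": 0, "dz": 0.04, "wx": 0, "wy": 0, "wz": 0}, {"dx": 0, "dy": 0, "dz": 0.04, "wx": 0, "wy": 0, "wz": 0}, {"dx": 0, "dy": 0, "dz": 0.04, "wx": 0, "wy": 0, "wz": 0}]'

```text
time: 21.62
ee_pos: [0.5853, 0.0412, 0.1285]
eef_rot: [-0.205, 3.134, 0.0]
contact_force: [-0.1, -0.7, 6.0]
width: 0.0197
gripper_force: 40.0
```

```bash
python3 f.py; python3 - <<'E'
from h import *
from scipy.spatial.transform import Rotation as R
o=get_obs();print(R.from_rotvec(o["eef_rot"]).as_matrix().round(3).tolist(),o["gripper_force"],o["width"])
w=vision.get_image("side");pickle.dump(w,open("v8.pkl","wb"));d0=pickle.load(open("d0.pkl","rb"))["side"]
s=vision.get_image("scene")
# handle top height (slip check) : blue blob in scene and side
for im in(w,s):
    h=cv2.cvtColor(im["pixels"],cv2.COLOR_RGB2HSV);m=((h[...,0]>105)&(h[...,0]<130)&(h[...,1]>150)&(h[...,2]>60)).astype(np.uint8)
    n,l,st,c=cv2.connectedComponentsWithStats(m);i=1+st[1:,4].argmax()
    T=.0655+.0;p=o["ee_pos"];print(st[i],"handle bottom/top pred",proj(im,[[p[0],p[1],p[2]-.0087],[p[0],p[1],p[2]+.0353]]).round(1).tolist())
    # bulb: whitish flange and cap predicted
    print("bulb pred",proj(im,[[.4825,.0232,.048],[.4825,.0232,.083]]).round(1).tolist())
    for q in proj(im,[[.4825,.0232,z] for z in(.1,.09,.085,.08,.075,.07,.065,.06,.055,.05,.046)]).round().astype(int):print(im["pixels"][q[1],q[0]].tolist(),end=' ')
    print()
E
```

```text
t 22.025 P [0.5852 0.0412 0.1285] tip 0.0658 F [ 0.08 -0.14  6.2   0.02 -0.06  0.01] sem [0.14 0.16 0.18 0.01 0.01 0.01]
[[-0.991, -0.131, 0.001], [-0.131, 0.991, 0.0], [-0.001, -0.0, -1.0]] 40.00168204307556 0.019782968856477047
[366   0  16  24 198] handle bottom/top pred [[325.4, 218.5], [325.5, 197.5]]
bulb pred [[274.6, 256.6], [274.0, 240.6]]
[209, 193, 171] [207, 190, 168] [119, 111, 101] [87, 83, 81] [131, 125, 120] [230, 222, 212] [228, 220, 208] [197, 189, 180] [162, 159, 156] [173, 168, 163] [165, 160, 155] 
[294 203  10  26 210] handle bottom/top pred [[294.1, 226.4], [293.4, 205.1]]
bulb pred [[341.6, 278.1], [341.9, 262.1]]
[151, 137, 120] [160, 143, 125] [57, 55, 51] [46, 42, 42] [42, 38, 36] [125, 119, 114] [92, 89, 89] [116, 111, 111] [128, 122, 119] [128, 118, 115] [129, 123, 115]
```

The drag is 7.1 N above the key's weight at 24 mm depth, so the sprung plate has given about 2.5 mm. The key hasn't slipped and the bulb sits at its home height. Handing in.

```bash
python3 -c "
from station import ctrl
print(ctrl.hand_in())"
```

```text
the job is handed in; nothing more can be done
None
```

I handed the job in at about 22 s, with no verdict shown: the bulb is home in the socket and released, and the key is still gripped between the plates with about 7 N of drag, the sprung plate pushed back an estimated 2.5 mm (worked out from blade depth and drag, not measured directly).

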